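# Set, lock and use the indexed end stop of a sawing board

### The arm

A 6-joint arm with a two-finger parallel gripper is mounted at the origin on a cart in front of the work surface, level with it; the furniture and walls round the work are solid. World frame = base frame: x ahead of the robot, y to its left, z up, the work surface at z = 0. Lengths are in m, angles in rad, forces in N, time in s.
With the tool pointing down it reaches from about 0.25 to 0.725 m from the base axis. Payload 4 kg.
Tool frame: the origin (TCP) lies between the finger pads, 19 mm behind the fingertips; this is the grasp point; z points along the fingers, y is the line along which they close (so a half turn about z gives the same grasp; the last joint's range is limited). The gripper opens to 85 mm and grips with 20 to 120 N. Pads are 22 mm wide; open, the fingers measure 114 mm over their backs; the gripper's body (76 mm by 85 mm) begins 54 mm behind the grasp point. The pads swing forward as they close: fully open they stand 13 mm farther back than shut.
Start: joints at [1.264, 0.241, 0.005, 1.335, 0, 1.571], TCP at [0.151, 0.477, 0.25] pointing down, gripper open.
Joint ranges: [-2.72, 2.72], [-1.05, 1.87], [-1.09, 1.28], [-1.99, 2.15], [-1.42, 1.44], [-3.14, 3.14]. Speed limits (rad/s): [2.79, 2.79, 3.14, 3.14, 3.14, 3.14].

### API

Orientations are given as a unit quaternion [x, y, z, w].
In Python, from bench import arm gives the robot as it stands. Calls block until the motion is done:
- arm.move_ptp(position, orientation): joint-space move of the TCP to a pose.
- arm.move_straight(position, ori=None, max_speed=0.15): straight line of the TCP; ori=None keeps the orientation; max_speed is the mean speed in m/s.
- arm.goto_joints(angles): joint-space move.
- arm.gripper_open() and arm.clamp(): open the fingers fully, or close them until they stop; the grip force is fixed at half the most.
- arm.sleep(seconds).
- arm.ik(position, orientation): joint angles nearest the present ones, or None.
- arm.capture(name): name is "scene" or "side" or "wrist"; returns the picture (400x640x3 uint8, blue, green, red); there is no depth.
- arm.camera_info(name): a dict with "mtx" (3x3 intrinsics, pixels), "pose" (4x4, takes a point from camera to world coordinates); the wrist camera has in their place "mount" (4x4, takes a point from camera to tool coordinates, whose origin is the TCP and whose axes are the flange's). Camera axes: x right, y down, z forward; pixel columns grow to the right and rows downward; lengths in m; the calibration is good to about 2 mm. A picture is of the moment at which its call begins: read the wrist's pose just before it. camera_info takes no time and is no camera call.
A pose or a line that the arm cannot do raises arm.MotionError and nothing moves.
- arm.close_job(): hands the job in; it is judged then, once.
Readings, each from a call of its own:
- arm.current_time(): time.
- arm.current_q(): joint angles.
- arm.current_dq(): joint speeds.
- arm.current_tau(): joint torques, N m.
- arm.current_eef_pos(): TCP position.
- arm.current_ee_rot(): TCP orientation.
- arm.current_wrist_force(): force on the tool from outside, world axes, zero at the start.
- arm.current_ft_torque(): the same for the moment, N m.
- arm.current_width(): finger opening in m.
- arm.current_grasp_force(): force on a finger pad.
Only numpy, scipy, OpenCV 4.12 (cv2) and the standard library are available. Lean on these libraries where they do the work, as an engineer would, in place of code of your own. Each camera call takes 0.05 s, during which the arm holds its last target. There are 200 camera calls.

### The job

Set the end stop of the sawing board to number 4: turn its black knob until the 4 stands in the window, then push the knob down, gently and without forcing it, until it drops fully home and locks (if it will not go in, feel for the slot by turning it a little to either side). Then slide the reddish wooden blank until it lies flush against both the fence and the brass stop, without ramming the stop and without disturbing the tape measure or the marking gauge.

Things in the scene. Friction and masses are not known exactly. Their poses are not given: they have to be found in the camera images.
- board: Pale plywood sawing board, 120 x 292 mm, fixed. Origin under it on the bench; x away from the robot, y to the left along it, z up. Top at z = 0.015. Dark hardwood fence along its far edge: face at x = 0.035, y from -0.140 to 0.031, top at z = 0.051.
- housing: Green eight-sided housing of the end stop on the board's left end, 112 mm across, fixed. Origin on the knob's axis at the board's top; axes as the board's. Walls 35 mm high, then a 45 degree roof to a flat top 66 mm above the board. In the roof side facing the robot (-x) a 23 x 24 mm window, red marks above and below it, shows black figures 16 mm high on a white drum.
- knob_grip (a point): On the upright axis of the black fluted round knob over the housing, 10 mm below the knob's top: TCP height to grip it from above, at any yaw; moves with the knob. Knob 44 mm in diameter, 32 mm high, 13 mm clear over the housing's top while up. Friction holds it where it is left.
- dial (a joint): Turn of knob and number drum, rad, growing clockwise seen from above. Number n is centred in the window at n x 0.6283 (4 at 2.513); 0 to 9, then end stops. Starts between 0.25 and 1.6, unlocked. Turns with 0.06 N m. The brass stop moves 6 mm to -y a number.
- knob (a joint): Push of the knob, m: 0 up (free, red band shows), 0.007 home, locked. Slides with 3 N. After 1 mm two pins meet a hidden slotted plate on a spring (7 N/mm). The slot of a number lies 3 to 10 degrees to one side of where the number is centred and takes the pins within 1.5 degrees of its middle; else it stops short of 0.003. 6 N of press is enough, 30 N is forced; 6 N pulls it up.
- stop_face (a point): Middle of the face of the brass stop pad (34 mm wide, 26 mm high) on the rod right of the housing; axes as the board's. The face looks right (-y), at board x = 0.010, 14 mm above the board's top. Moves with the dial.
- blank: Loose reddish wooden block, 50 (x) x 75 (y) x 32 mm, 0.08 kg. Origin in the middle of its underside. Lies askew on the board, before the fence and some cm right of the stop. Flush with both, its origin is at board x = 0.010 and 37.5 mm right (-y) of stop_face. Closed fingertips 12 mm above the board slide it with under 1 N; 4 to 5 N seat it, over 30 N rams the stop.
- tape_measure: Yellow and black tape measure, 74 x 76 x 36 mm, loose on the bench right of the board. Origin in the middle of its underside. Not to be disturbed.
- marking_gauge: Pale beech marking gauge, 87 x 210 x 37 mm, loose on the bench left of the board. Origin in the middle of its underside. Not to be disturbed.

How it is judged:
On the way, in this order (a step that is already met when the one before it is completed fails the run):
1. the 4 stands in the window (value of joint dial between 2.27 and 2.755 rad), for 0.2 s.
2. the knob is pushed home and locked at 4 (all of step 1 and value of joint knob above 0.0055 m), for 0.2 s.
3. the blank is up against the stop (y of blank in the frame of stop_face above -0.0395 m), for 0.1 s.
At the end, for the whole second after the job is handed in: The dial stands at 4 (within 0.24 rad) with the knob pushed home (more than 5.5 mm down); the blank lies flat and still on the board, its end within 2 mm of the brass stop and its side within 2 mm of the fence, parallel to it within 0.05 rad (all of step 2 and y of blank in the frame of stop_face between -0.0395 and -0.036 m and x of blank in the frame of board between 0.008 and 0.0115 m and angle between the y axis of blank and the y axis of board, either way round below 0.05 rad and angle between blank's own z axis and vertical below 0.05 rad and height (world z) of blank below 0.018 m and linear speed of blank below 0.01 m/s); the robot touches nothing.
It fails at once if the knob is forced: more than 30 N between its lock pins and the index plate (contact force between housing and board above 30 N).
It fails at once if the blank rams the end stop with more than 30 N (contact force between blank and housing above 30 N).
It fails at once if a tool lying around is moved by more than 2 cm (distance of any of tape_measure, marking_gauge from where it was at the start of the episode above 0.02 m).
It also fails if it takes over 67 s, if anything falls off the work surface, if the arm or the gripper's body presses on something with over 40 N, if the wrist force passes 120 N, or if a joint passes its speed limit or range.

## Working session

There is one attempt and no reset: what is moved stays moved. The work goes in short steps, each a Python script; the robot and the scene stay as the last script left them, time stands still between calls to the robot, and variables do not carry over. Pictures are saved under pics/ and viewed, at most 10 in all, crops included, and the job is handed in when it is done.

```bash
mkdir -p pics; ls; python3 - <<'E'
from bench import arm
import cv2, numpy as np
for n in ("scene","side"):
    cv2.imwrite(f"pics/{n}0.png",arm.capture(n)); i=arm.camera_info(n); print(n,np.round(i["mtx"],1).tolist(),np.round(i["pose"],4).tolist())
print(arm.camera_info("wrist"),arm.current_ee_rot(),arm.current_time())
E
```

```text
pics
scene [[466.4, 0.0, 317.6], [0.0, 466.4, 188.7], [0.0, 0.0, 1.0]] [[-0.9398, 0.2722, -0.2068, 0.6878], [0.3418, 0.7433, -0.575, 0.7483], [-0.0028, -0.6111, -0.7916, 0.9215], [0.0, 0.0, 0.0, 1.0]]
side [[430.4, 0.0, 310.9], [0.0, 430.4, 206.2], [0.0, 0.0, 1.0]] [[0.6821, -0.533, 0.5007, 0.0186], [-0.7313, -0.4921, 0.4723, -0.3129], [-0.0054, -0.6883, -0.7254, 0.7689], [0.0, 0.0, 0.0, 1.0]]
{'mtx': array([[346.45357175,   0.        , 323.83211149],
       [  0.        , 346.45357175, 199.18584805],
       [  0.        ,   0.        ,   1.        ]]), 'mount': array([[-1.04416249e-03, -9.63101463e-01, -2.69136548e-01,
         6.92447571e-02],
       [ 9.99999434e-01, -1.06107062e-03, -8.26466252e-05,
        -4.22470288e-04],
       [-2.05975799e-04, -2.69136482e-01,  9.63102026e-01,
        -1.23438023e-01],
       [ 0.00000000e+00,  0.00000000e+00,  0.00000000e+00,
         1.00000000e+00]])} [ 1.52830165e-01  9.88252015e-01 -9.34384584e-04 -1.50897359e-04] 0.1
```

View pics/scene0.png

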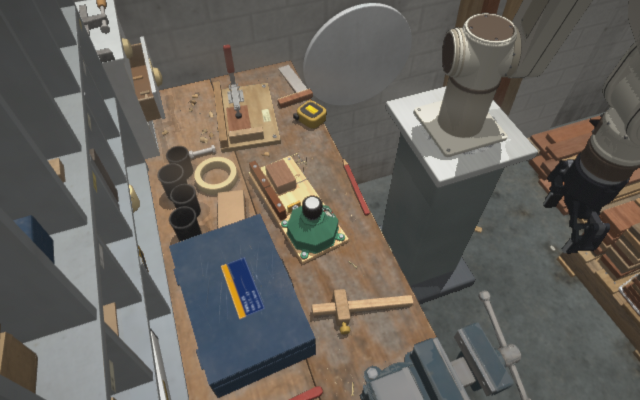

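View pics/side0.png

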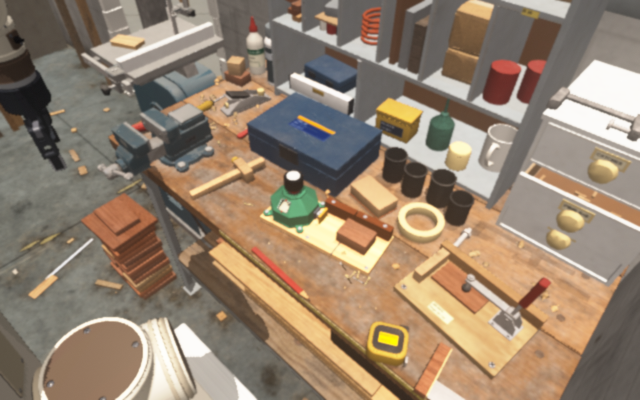

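The scene view shows the knob top near (312,201), the blank near (281,177), the tape at (310,113) and the gauge at (345,305). In the side view the knob is near (293,179) and the blank near (356,235). Next I'll get ray fixes and take a close wrist look.

```bash
cat > h.py <<'E'
from bench import arm
import cv2, numpy as np
from scipy.spatial.transform import Rotation as R
def campose(n):
    i=arm.camera_info(n)
    if n!="wrist": return i["mtx"],np.array(i["pose"])
    T=np.eye(4);T[:3,:3]=R.from_quat(arm.current_ee_rot()).as_matrix();T[:3,3]=arm.current_eef_pos()
    return i["mtx"],T@i["mount"]
def onplane(K,P,uv,z):
    d=P[:3,:3]@np.linalg.inv(K)@np.array([uv[0],uv[1],1.]); return P[:3,3]+d*(z-P[2,3])/d[2]
def proj(K,P,p):
    c=np.linalg.inv(P)@np.append(p,1); c=K@c[:3]; return c[:2]/c[2]
def down(yaw): # tool x axis at world yaw, pointing down
    return np.array([np.cos(yaw/2),np.sin(yaw/2),0,0])
def see(n,f=None):
    K,P=campose(n); im=arm.capture(n)
    if f: cv2.imwrite("pics/"+f,im)
    return K,P,im
E
python3 - <<'E'
from h import *
for n,k,b in (("scene",(312,201),(280,177)),("side",(293,178),(356,234))):
    K,P=campose(n); print(n,onplane(K,P,k,.126).round(3),onplane(K,P,b,.047).round(3))
    pts={"scene":[(300,128),(297,108),(309,102),(325,118),(266,155),(249,186),(303,260),(348,238),(341,305)],"side":[(262,214),(376,266),(393,238)]}[n]
    for q in pts: print(q,onplane(K,P,q,.015).round(3))
E
```

```text
scene [0.502 0.197 0.126] [0.532 0.048 0.047]
(300, 128) [ 0.425 -0.123  0.015]
(297, 108) [ 0.407 -0.202  0.015]
(309, 102) [ 0.367 -0.214  0.015]
(325, 118) [ 0.347 -0.137  0.015]
(266, 155) [ 0.539 -0.06   0.015]
(249, 186) [0.607 0.024 0.015]
(303, 260) [0.549 0.265 0.015]
(348, 238) [0.434 0.246 0.015]
(341, 305) [0.509 0.391 0.015]
side [0.498 0.193 0.126] [0.522 0.028 0.047]
(262, 214) [0.441 0.246 0.015]
(376, 266) [ 0.505 -0.044  0.015]
(393, 238) [ 0.592 -0.025  0.015]
```

```bash
python3 - <<'E'
from h import *
yaw=np.pi+np.radians(13)
for y in (yaw,yaw-np.pi,yaw+np.pi/2,yaw-np.pi/2):
    q=arm.ik([.50,.195,.25],down(y)); print(round(np.degrees(y)),None if q is None else np.round(q,3))
u=np.array([-.225,.974])
arm.move_ptp(np.array([.50,.195,.24])-np.append(u*.05,0),down(yaw))
print(np.round(arm.current_q(),3))
K,P,im=see("wrist","w1.png"); np.savez("w1.npz",K=K,P=P)
print(arm.current_time())
E
```

```text
193 [0.372 0.314 0.104 1.361 0.    0.145]
13 [ 0.372  0.314  0.104  1.361  0.    -2.997]
283 [ 0.372  0.314  0.104  1.361  0.    -1.426]
103 [0.372 0.314 0.104 1.361 0.    1.716]
[0.28  0.308 0.07  1.333 0.    0.052]
1.9333
```

View pics/w1.png

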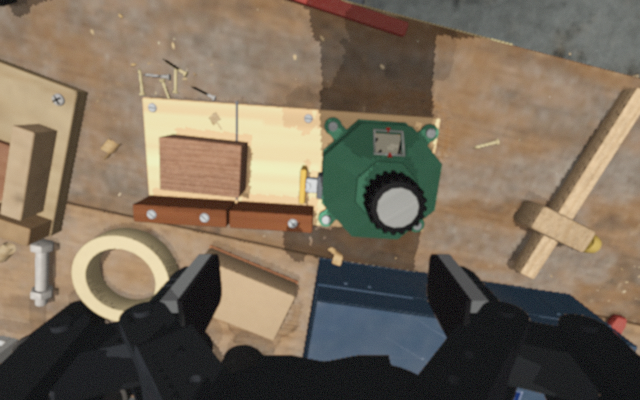

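The wrist view shows knob cap (399,208), window (389,143), stop pad (304,186), blank corners about (161,136)–(246,194), board near edge (145,97)–(440,118).

```bash
python3 - <<'E'
from h import *
d=np.load("w1.npz");K,P=d["K"],d["P"]; im=cv2.imread("pics/w1.png")
f=lambda uv,z:onplane(K,P,uv,z)
hsv=cv2.cvtColor(im,cv2.COLOR_BGR2HSV)
m=((hsv[...,1]<40)&(hsv[...,2]>130)).astype(np.uint8); m[:170]=0;m[250:]=0;m[:,:360]=0;m[:,440:]=0
n,l,s,c=cv2.connectedComponentsWithStats(m);i=1+s[1:,4].argmax();print("cap",s[i],c[i],f(c[i],.126).round(4))
# board near edge: pale mask, first row per column
g=cv2.inRange(hsv,(12,40,170),(35,170,255))
cols=[x for x in range(155,310,3)]
pts=[]
for x in cols:
    r=np.flatnonzero(g[80:130,x]);
    if len(r): pts.append(f((x,80+r[0]),.015)[:2])
pts=np.array(pts); v=cv2.fitLine(pts.astype(np.float32),cv2.DIST_HUBER,0,1e-3,1e-3).ravel(); print("edge",v,np.degrees(np.arctan2(v[1],v[0])))
for q in [(145,97),(440,118)]: print(q,f(q,.015).round(4))
for q in [(161,136),(246,143),(243,196),(160,190)]: print("blank top",f(q,.047).round(4))
for q in [(136,200),(313,207)]: print("fence",f(q,.051).round(4))
print("stop",f((302,186),.042).round(4),f((389,143),.095).round(4))
a=cv2.resize(im[115:175,345:435],None,fx=8,fy=8,interpolation=cv2.INTER_CUBIC)
b=cv2.resize(im[85:245,130:330],None,fx=3.6,fy=3.6)
cv2.imwrite("pics/win.png",a)
E
```

```text
cap [ 377  188   41   39 1258] [397.12718601 207.27503975] [0.5022 0.199  0.126 ]
edge [ 0.15666974 -0.98765105  0.46254188  0.05564424] -80.98635
(145, 97) [ 0.4774 -0.0375  0.015 ]
(440, 118) [0.4322 0.2459 0.015 ]
blank top [ 0.5049 -0.0049  0.047 ]
blank top [0.4939 0.0708 0.047 ]
blank top [0.5437 0.0763 0.047 ]
blank top [ 0.5555 -0.0008  0.047 ]
fence [ 0.5688 -0.02    0.051 ]
fence [0.5383 0.143  0.051 ]
stop [0.5229 0.1286 0.042 ] [0.4615 0.1872 0.095 ]
```

View pics/win.png

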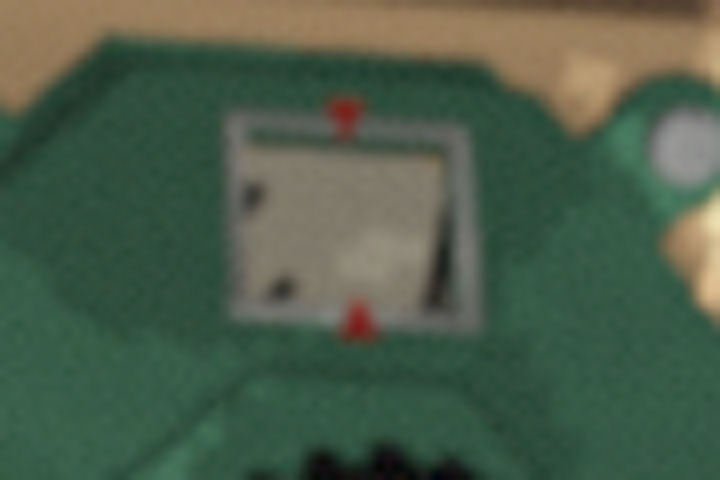

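The window shows two partly visible figures: the stroke of n at its right edge and n+1 at its left edge, so the dial stands about halfway between numbers. I'll grip the knob, turn it 1.5 numbers and look.

```bash
cat >> h.py <<'E'
def turn(deg): # clockwise from above, about tool axis
    n=max(1,int(abs(deg)//15+1))
    q=np.array(arm.current_q())
    q[5]+=np.radians(deg); arm.goto_joints(q.tolist())
def fz(): 
    return np.round(np.mean([arm.current_wrist_force() for _ in range(5)],0),2)
E
python3 - <<'E'
from h import *
yaw=np.radians(189+54); k=np.array([.5015,.198])
arm.move_ptp([*k,.18],down(yaw)); 
arm.move_straight([*k,.117],max_speed=.08); f0=fz()
arm.clamp(); print(f0,fz(),arm.current_width(),arm.current_grasp_force(),np.round(arm.current_eef_pos(),4))
turn(54); print(fz(),np.round(arm.current_ft_torque(),3),np.round(arm.current_eef_pos(),4),np.round(arm.current_q(),3))
K,P,im=see("wrist","w2.png"); np.savez("w2.npz",K=K,P=P)
print(arm.current_time())
p=proj(K,P,[.4615,.1872,.095]).astype(int); print(p)
a=im[max(0,p[1]-100):p[1]+100,max(0,p[0]-130):p[0]+130]
cv2.imwrite("pics/w2c.png",cv2.resize(a,None,fx=3,fy=3))
E
```

```text
[ 0.67  0.25 -0.16] [ 2.56 -2.08  2.61] 0.04246557806782802 61.06634259223938 [0.5024 0.1978 0.1176]
[-2.06  4.96  1.35] [ 1.129  0.467 -0.042] [0.5017 0.1989 0.1176] [ 0.377  0.41  -0.116  1.044  0.002  0.218]
5.05
[311 169]
```

View pics/w2c.png

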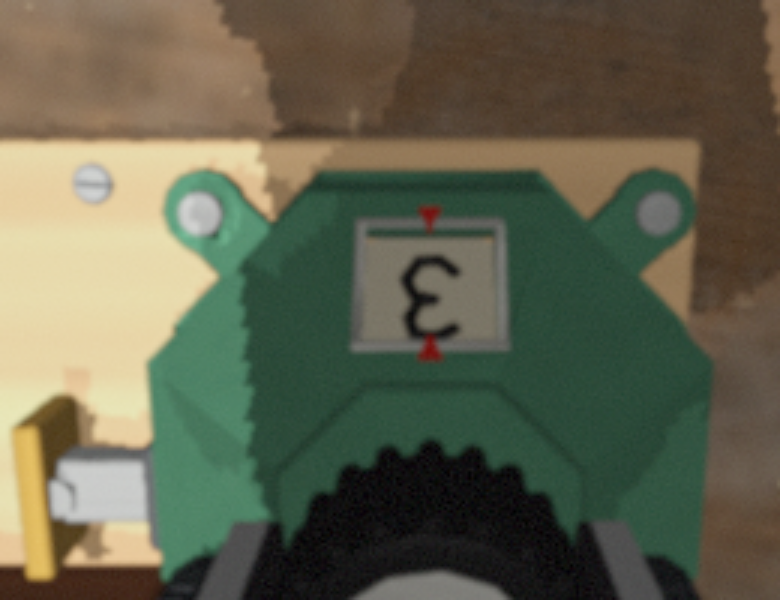

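The window shows an upside-down 3 centred on the red marks at (430,290). One more number (36°) brings up the 4. Then I'll press lightly and feel for the slot.

```bash
python3 - <<'E'
from h import *
turn(36); arm.sleep(.4)
b=fz(); p0=np.array(arm.current_eef_pos()); o0=np.array(arm.current_ee_rot()); print(b,p0.round(4),arm.current_time(),arm.current_width())
for d in (.0005,.001,.0015,.002,.0025,.003):
    arm.move_straight((p0-[0,0,d]).tolist(),max_speed=.01); arm.sleep(.05)
    f=fz()-b; print(d,f,round(float(arm.current_eef_pos()[2]-p0[2]),5))
    if f[2]>9: break
print(arm.current_time(),np.round(arm.current_q(),3))
K,P,im=see("wrist","w3.png")
E
```

```text
[-0.91  5.69  0.86] [0.5018 0.1999 0.1176] 6.1 0.042595800371202856
0.0005 [-0.12 -2.89  0.99] -0.00042
0.001 [-0.77 -1.14  2.79] -0.00083
0.0015 [-0.98 -2.13  6.  ] -0.00121
0.002 [-1.48 -2.93  5.63] -0.00152
0.0025 [-2.38 -2.3   7.18] -0.00178
0.003 [-2.12 -2.6   7.66] -0.00202
7.9167 [ 0.378  0.412 -0.118  1.039  0.002  0.848]
```

```bash
python3 - <<'E'
from h import *
q0=np.array(arm.current_q()); z0=arm.current_eef_pos()[2]
print(fz())
# q command: keep the commanded pressing offset by nudging via q from ik
p=np.array(arm.current_eef_pos()); o=R.from_quat(arm.current_ee_rot())
zc=.1176-.0032; hist=[]
def go(a):
    ori=(R.from_euler('z',-a,degrees=True)*o).as_quat()
    arm.move_straight([p[0],p[1],zc],ori.tolist(),max_speed=.05)
    f=fz(); t=arm.current_ft_torque()
    hist.append((a,f[2],round(float((arm.current_eef_pos()[2]-z0)*1e3),2),round(float(t[2]),2),round(float(np.degrees(arm.current_q()[5]-q0[5])),2)))
    return f[2]
found=False
for a in list(range(0,12)):
    f=go(a)
    if a and f<5: found=True;break
print(*hist,sep="\n"); print(found,arm.current_time())
E
```

```text
[-4.39  3.47  9.62]
(0, np.float64(10.62), -0.06, 0.09, 0.0)
(1, np.float64(10.75), -0.07, -0.02, 1.01)
(2, np.float64(9.84), -0.04, -0.01, 2.01)
(3, np.float64(11.01), -0.07, 0.09, 3.01)
(4, np.float64(10.04), -0.07, -0.02, 4.01)
(5, np.float64(9.71), -0.04, 0.02, 5.01)
(6, np.float64(10.03), -0.08, 0.03, 6.02)
(7, np.float64(10.21), -0.08, 0.03, 7.01)
(8, np.float64(9.29), -0.06, 0.05, 8.02)
(9, np.float64(9.95), -0.06, -0.01, 9.02)
(10, np.float64(9.91), -0.08, 0.09, 10.02)
(11, np.float64(9.28), -0.07, 0.05, 11.02)
False 10.9667
```

```bash
python3 - <<'E'
from h import *
q0=np.array(arm.current_q()); z0=arm.current_eef_pos()[2]
p=np.array(arm.current_eef_pos()); o=R.from_quat(arm.current_ee_rot())
zc=.1176-.0034; hist=[]
def go(a):
    ori=(R.from_euler('z',-a,degrees=True)*o).as_quat()
    arm.move_straight([p[0],p[1],zc],ori.tolist(),max_speed=.05)
    f=fz(); t=arm.current_ft_torque()
    hist.append((a-0+11,f[2],round(float((arm.current_eef_pos()[2]-z0)*1e3),2),round(float(t[2]),2)))
    return f[2]
found=False
for a in [-5,-10]+list(range(-12,-24,-1)):
    f=go(a)
    if f<6.5: found=True;break
print(*hist,sep="\n"); print(found,arm.current_time())
E
```

```text
(6, np.float64(12.27), -0.12, 0.22)
(1, np.float64(11.72), -0.08, 0.2)
(-1, np.float64(12.28), -0.09, -0.0)
(-2, np.float64(11.64), -0.1, 0.01)
(-3, np.float64(12.29), -0.11, 0.0)
(-4, np.float64(11.38), -0.15, -0.04)
(-5, np.float64(10.39), -0.28, 0.08)
(-6, np.float64(5.94), -1.22, 0.24)
True 12.9667
```

The pins dropped at about -6°. Now I'll push the knob home with a force limit.

```bash
python3 - <<'E'
from h import *
p=np.array(arm.current_eef_pos()); o=arm.current_ee_rot(); zc=.1176-.0034
print(fz(),p.round(4))
while zc>.1085:
    zc-=.0005; arm.move_straight([p[0],p[1],zc],o.tolist() if hasattr(o,'tolist') else o,max_speed=.01); f=fz(); z=arm.current_eef_pos()[2]
    print(round(zc,4),f[2],round(float(z-.1176)*1e3,2))
    if f[2]>13: break
arm.sleep(.3); print(fz(),arm.current_time())
see("wrist","w4.png")
E
```

```text
[-3.53  1.46  5.94] [0.5018 0.1999 0.1143]
0.1137 5.15 -3.86
0.1132 4.62 -4.38
0.1127 4.62 -4.92
0.1122 5.23 -5.38
0.1117 4.62 -5.88
0.1112 5.5 -6.33
0.1107 5.56 -6.78
0.1102 6.04 -7.26
0.1097 8.07 -7.57
0.1092 7.7 -7.82
0.1087 9.69 -8.06
0.1082 11.22 -8.31
[-4.18  2.35 11.46] 16.2667
```

```bash
python3 - <<'E'
from h import *
p=np.array(arm.current_eef_pos())
arm.move_straight([p[0],p[1],.1105],max_speed=.02); print(fz())
arm.gripper_open(); arm.move_straight([p[0],p[1],.20],max_speed=.12)
arm.move_ptp([.505,.075,.24],down(np.radians(189))); arm.clamp()
K,P,im=see("wrist","w5.png"); np.savez("w5.npz",K=K,P=P); print(arm.current_time(),np.round(arm.current_q(),2))
E
```

```text
[-2.46  1.99  5.51]
19.55 [ 0.15  0.27  0.01  1.32 -0.   -0.01]
```

View pics/w5.png

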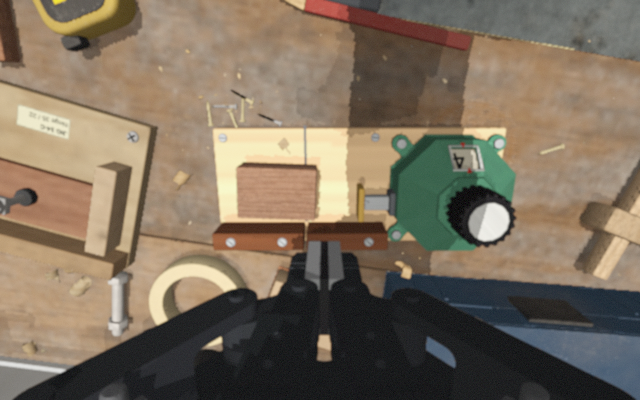

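The window shows the 4 at (466,158), the knob cap is lower and the red band is gone. The blank's top corners are near (240,163), (316,166), (316,219) and (237,215), and the stop pad's face is at column 358.

```bash
python3 - <<'E'
from h import *
d=np.load("w5.npz");K,P=d["K"],d["P"]
f=lambda uv,z:onplane(K,P,uv,z)[:2]
A=f((214,128),.015);B=f((506,128),.015)
y=(B-A)/np.linalg.norm(B-A);x=np.array([y[1],-y[0]]);O=(A+B)/2+.06*x
print("yaw",np.degrees(np.arctan2(x[1],x[0])),"len",np.linalg.norm(B-A),"O",O)
tb=lambda p:np.round([(p-O)@x,(p-O)@y],4)
for q in [(240,163),(316,166),(316,219),(237,215)]: print("blank",f(q,.047).round(4),tb(f(q,.047)))
for q in [(216,226),(388,224)]: print("fence",tb(f(q,.051)))
for q in [(358,185),(358,222)]: print("stop",tb(f(q,.042)))
print("knob",tb(f((490,222),.119)),tb(np.array([.5018,.1995])))
E
```

```text
yaw 8.935774644339531 len 0.2884304850984674 O [0.51436607 0.11276027]
blank [ 0.5017 -0.0036] [-0.0306 -0.113 ]
blank [0.4936 0.066 ] [-0.0278 -0.043 ]
blank [0.5447 0.0737] [ 0.0239 -0.0433]
blank [ 0.5525 -0.0019] [ 0.0198 -0.1192]
fence [ 0.0296 -0.139 ]
fence [0.0276 0.0256]
stop [-0.0086 -0.0032]
stop [ 0.0287 -0.0022]
knob [0.0016 0.0883] [0.0011 0.0876]
```

```bash
cat >> h.py <<'E'
O=np.array([.5144,.1128]);YB=np.radians(8.98);bx=np.array([np.cos(YB),np.sin(YB)]);by=np.array([-np.sin(YB),np.cos(YB)])
def W(x,y,z=.046): return [*(O+x*bx+y*by),z]
def push(x,y,dx,dy,n,lim,step=.001):
    "step along board (dx,dy) up to n steps until the resisting force exceeds lim"
    b=fz()[:2]; dvec=dx*bx+dy*by; log=[]
    for i in range(1,n+1):
        arm.move_straight(W(x+dx*step*i,y+dy*step*i),max_speed=.03); f=-float((fz()[:2]-b)@dvec); log.append(round(f,1))
        if f>lim: break
    print("end",i,log,arm.current_time()); return i
E
python3 - <<'E'
from h import *
q=down(np.pi+YB)
arm.move_ptp(W(-.065,-.079,.12),q); arm.move_straight(W(-.065,-.079),max_speed=.12)
i=push(-.065,-.079,1,0,45,4); x=-.065+.001*i
arm.move_straight(W(x-.006,-.079),max_speed=.05)
print(arm.current_time(),x)
E
```

```text
end 44 [0.3, 0.8, 0.8, 1.4, 0.5, 0.4, 1.4, 0.7, 0.7, 0.9, 0.9, 0.9, 0.8, 0.6, 0.0, 0.4, 1.2, 0.7, 1.2, 0.3, -0.6, 0.8, 1.7, 1.0, 0.3, 0.9, 0.5, 0.9, 0.9, 1.3, 0.7, -0.2, 1.5, 0.7, 1.1, 0.4, 1.2, 1.1, -0.1, -0.2, 0.6, 1.2, 3.2, 7.7] 31.925
32.1917 -0.021000000000000005
```

```bash
python3 - <<'E'
from h import *
arm.move_straight(W(-.035,-.079,.09),max_speed=.15); arm.move_straight(W(.010,-.150,.09),max_speed=.15); arm.move_straight(W(.010,-.150),max_speed=.12)
arm.move_straight(W(.010,-.106),max_speed=.04); print(fz())
i=push(.010,-.106,0,1,30,4.5,.001); y=-.106+.001*i
arm.move_straight(W(.010,y-.008),max_speed=.05); arm.move_straight(W(.010,y-.008,.09),max_speed=.15)
print(y,arm.current_time())
# seat on the fence once more
yc=-.041
arm.move_straight(W(-.05,yc,.09),max_speed=.15); arm.move_straight(W(-.05,yc),max_speed=.12)
arm.move_straight(W(-.027,yc),max_speed=.05)
push(-.027,yc,1,0,10,4); 
arm.move_straight(W(-.05,yc),max_speed=.08); arm.move_straight(W(-.03,-.035,.24),max_speed=.15)
K,P,im=see("wrist","w6.png"); np.savez("w6.npz",K=K,P=P); print(arm.current_time())
p=proj(K,P,W(0,0,.03)).astype(int); print(p)
a=im[max(0,p[1]-100):p[1]+100,p[0]-130:p[0]+130]; cv2.imwrite("pics/w6c.png",cv2.resize(a,None,fx=3,fy=3))
E
```

```text
[-0.28 -0.18 -0.25]
end 16 [0.4, -0.5, -0.2, -0.7, 0.2, -0.7, 0.5, -0.3, -1.2, -0.6, 0.1, -0.7, -0.6, -0.1, 2.3, 5.3] 39.1167
-0.09 39.8667
end 6 [-0.2, 0.3, 0.9, 0.6, 3.4, 6.7] 43.1917
45.2
[358 206]
```

View pics/w6c.png

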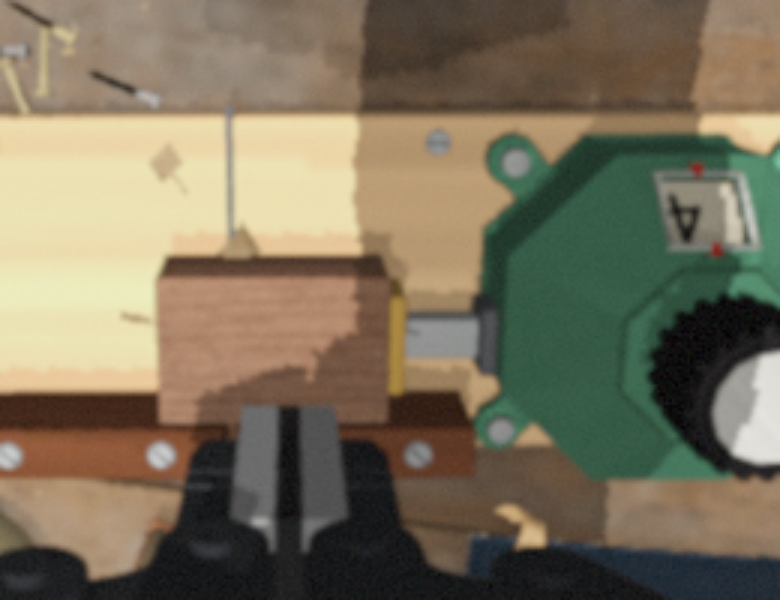

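The picture shows the blank parallel to the fence, its left end on the brass pad at crop (390,340) and its far side on the fence, with the 4 still in the window.

```bash
python3 -c "
from bench import arm
print(arm.close_job())"
```

```text
the job is handed in; nothing more can be done
None
```

I set the dial to 4, pushed the knob home under about 11 N until it locked, and seated the blank flush against the fence and the brass stop with 5 to 8 N; the job is handed in at about 45 s, but no verdict came back.

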